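# Make up the sampling kit and the weighing kit

### The job

Make up the two kits in the grey trays. Sampling kit, in the narrow two-bay tray: the marker pen flat in the long bay and the dropper bottle upright inside the ring. Weighing kit, in the wide three-bay tray: with its ring end away from you, the scoop flat in the left long bay, the tweezers flat in the right long bay and the weighing bottle upright inside the ring; leave the petri dish where it is.

Things in the scene. Friction and masses are not known exactly. Their poses are not given: they have to be found in the camera images.
- tray_two_bay: narrow grey kit tray, two bays (a long bay, an end bay with a low black ring), 273x90x15 mm, fixed. Origin: centre of underside, z = 0 (worktop); x to ring end (away from robot within 0.3 rad), y left. Floor 3 mm, walls 3 mm thick, tops at z 15 mm. Ring 64 mm inside, 72 outside, top at z 8, centre x +91.5, y 0. Long bay 180x84 mm inside, centre x -43.5, y 0 mm.
- tray_three_bay: wide grey kit tray, three bays (two long, an end bay with a low black ring), 273x177x15 mm, fixed. Origin: centre of underside, z = 0 (worktop); x to ring end (away from robot within 0.3 rad), y left. Floor 3 mm, walls 3 mm thick, tops at z 15 mm. Ring 64 mm inside, 72 outside, top at z 8, centre x +91.5, y 0. Long bays 180x84 mm inside, centres x -43.5, y +43.5 (left), -43.5 mm (right).
- marker_center (a point): white marker pen with a black cap, 135 long, 18 wide, 19 mm high, 20 g. Lies flat on the worktop (z = 0), its long axis is its y axis. The point given is its centre, half-way up: 9.5 mm above the surface it lies on. It does not roll.
- scoop_center (a point): pale steel weighing scoop, a thin rod that widens into a trough-shaped blade at one end, 150 long, blade 22 mm wide, but to the fingers a bar 18 mm wide over its whole length (grip it at the middle), 11 mm high, 35 g. Lies flat on the worktop (z = 0), its long axis is its y axis. The point given is its centre, half-way up: 5.5 mm above the surface it lies on.
- tweezers_center (a point): steel tweezers, slim and pointed, 128 long, 12 mm wide at the grip in the middle, 9 mm high, 22 g. Lies flat on the worktop (z = 0), its long axis is its y axis. The point given is its centre, half-way up: 4.5 mm above the surface it lies on.
- dropper_bottle_center (a point): tall pale (white to grey) plastic dropper bottle with a narrow nozzle, standing, 137 mm high; body 47 mm in diameter up to 80 mm height, then a shoulder, then a 24 mm nozzle; 150 g. The point given is on its axis, 68.5 mm above its foot; z up.
- weighing_bottle_center (a point): small clear-glass weighing bottle with a fixed knobbed lid, standing, 58 mm high; body 36 mm in diameter up to 34 mm height, lid above it 42 mm; 45 g. The point given is on its axis, 29 mm above its foot; z up.
- petri_dish_center (a point): flat round petri dish with a lid, 60 mm in diameter, 15 mm high; not part of either kit, stays where it is. The point given is its centre, 7.5 mm above the worktop.
There are look-alikes about, which are no part of the job. Leave any black or orange look-alike of the part that bears dropper_bottle_center alone.

How it is judged:
By the outcome, as a careful person would: the job done as asked, in the order asked, and still so for the second after the job is handed in, with the robot touching nothing.
It also fails if it takes over 131 s, if anything falls off the work surface, if the arm or the gripper's body presses on something with over 40 N, if the wrist force passes 120 N, or if a joint passes its speed limit or range.

### The arm

A 6-joint arm with a two-finger parallel gripper is mounted at the origin on a cart in front of the work surface, level with it; the furniture and walls round the work are solid. World frame = base frame: x ahead of the robot, y to its left, z up, the work surface at z = 0. Lengths are in m, angles in rad, forces in N, time in s.
With the tool pointing down it reaches from about 0.3 to 0.775 m from the base axis. Payload 14.6 kg.
Tool frame: the origin (TCP) lies on the centre line of the jaws, within the pads' length; the fingertips stand 14 mm ahead of it and the grasp point (between the pads) lies 5 mm behind it; x points along the fingers, y is the direction in which the jaws open and shut, and the axes are right-handed (so a half turn about x gives the same grasp; the last joint's range is limited). The gripper opens to 94 mm and grips with 3 to 60 N. Pads are 16 mm wide; open, the fingers measure 119 mm over their backs; the gripper's body (75 mm by 177 mm) begins 78 mm behind the grasp point.
Start: joints at [-0.067, 0.3, 1.521, -0, 1.321, -0.067], TCP at [0.55, -0, 0.219] pointing down, gripper open.
Joint ranges: [-3.03, 3.03], [-0.79, 2.21], [0.23, 2.52], [-1.04, 4.18], [0, 3.07], [-2.55, 2.55]. Speed limits (rad/s): [2.22, 2.22, 2.57, 3.14, 3.14, 3.14].

### API

Orientations are given as [roll, pitch, yaw] about the fixed x, y, z axes, in that order (R = Rz(yaw) Ry(pitch) Rx(roll)).
In Python, from station import * gives the robot as it stands. The module is installed in compiled form; this text tells all that it offers.
- The arm moves only by the shell command python3 -m handwheel 'ROWS' [FORCE]. ROWS is JSON, a list of rows, each a list of 3 entries, a list of its own where there are three numbers: the shift along the tool's x, y, z in mm, then the turn about the tool's x in rad, then the gripper command: -1 is fully open, 1 is shut, values between are in proportion. In form: [[[dx, dy, dz], spin, gripper], ...]. A call has exactly 5 rows; each row is the pose to reach, as a shift and turn from the pose measured when the call began, along the tool's axes at that moment; what a row does not reach only later rows make up. A row lasts 1/10 s, in which the tool goes at most 50 mm and 8.59 degrees, less where a joint would pass 70% of its speed; a pose out of reach is approached as far as the arm can. A call with a gripper value outside its range is refused whole. The fingers move at their own pace and stop on an object; FORCE is the grip in N (left out, the last holds). Time passes only in rows, so rows that repeat a pose let the fingers close, or fill a call up. It gives the time, the measured TCP pose, the force and the opening at its end, in the units of the state.
- get_obs(): the state, without advancing time (a new reading comes with each control period).
- camera(name): name is "scene" or "side" or "wrist"; returns (picture, depth): 420x560x3 uint8, blue, green, red; 420x560 float32, m along the optical axis (not along the pixel's ray), 0 where there is no reading.
- camera_info(name): a dict with "fx", "fy", "cx", "cy" (pixels), "k1" (the pictures are not rectified: a ray, as slopes to the right and down, at radius r is drawn at 1 + k1 r^2 times it, then the intrinsics apply), "extrinsics" (4x4, takes a point from camera to world coordinates). Camera axes: x right, y down, z forward; pixel columns grow to the right and rows downward; lengths in m; the calibration is good to about 2 mm. A picture is of the moment at which its call begins: read the wrist's pose just before it. camera_info takes no time and is no camera call; for the wrist camera it gives the pose at the moment of the call.
- hand_in(): hands the job in, once; it reports no verdict.
The state is a dict: "time_s": time; "qpos": joint angles; "joint_vel": joint speeds; "tau": joint torques, N m; "ee_pos": TCP position; "eef_rot": TCP orientation; "force": force on the tool from outside, world axes, zero at the start; "moment": the same for the moment, N m; "grip_width": finger opening in m.
Only numpy, scipy, OpenCV 4.12 (cv2) and the standard library are available. Lean on these libraries where they do the work, as an engineer would, in place of code of your own. Each camera call takes 0.05 s, during which the arm holds its last target. There are 200 camera calls.

## Working session

There is one attempt and no reset: what is moved stays moved. The work goes in short steps, Python scripts to look and compute and a shell command to move; the robot and the scene stay as the last step left them, time stands still between calls to the robot, and variables do not carry over. Pictures are saved under pics/ and viewed, about 12 in all and at most 16, crops included, and the job is handed in when it is done.

```bash
mkdir -p pics; python3 - <<'E'
from station import *
import cv2,numpy as np
o=get_obs();print(o)
for n in("scene","side","wrist"):
    i=camera_info(n);p,d=camera(n);cv2.imwrite(f"pics/{n}0.png",p);np.savez(f"{n}0.npz",p=p,d=d,E=np.array(i["extrinsics"]),K=np.array([i[k] for k in("fx","fy","cx","cy","k1")]))
    print(n,i)
E
```

```text
{'time_s': 0.0, 'qpos': array([-6.65884547e-02,  3.00462300e-01,  1.52161616e+00,  1.45513533e-05,
        1.32069706e+00, -6.66195106e-02]), 'joint_vel': array([ 0.00064566,  0.00146156,  0.00137658, -0.00322025,  0.00036708,
        0.00029452]), 'tau': array([-1.53750298e-03, -5.31805658e+01, -3.52735734e+01,  7.07558286e-02,
        2.43994006e-02, -4.79655944e-05]), 'ee_pos': array([5.49739777e-01, 2.43962852e-05, 2.18876312e-01]), 'eef_rot': array([-1.64933075,  1.56961338,  3.06308567]), 'force': array([1.02759746, 0.17448276, 0.04258383]), 'moment': array([ 0.02628805, -0.00533191,  0.08063143]), 'grip_width': 0.09389248143371404}
scene {'fx': 506.63791475724895, 'fy': 506.63791475724895, 'cx': 274.1444606306206, 'cy': 206.7669774284112, 'k1': 0.06474504645795813, 'extrinsics': array([[-0.77341305, -0.55865822,  0.29955508,  0.05097267],
       [-0.63381492,  0.67366473, -0.38007167,  0.61176765],
       [ 0.01053047, -0.48381487, -0.87510701,  1.45765936],
       [ 0.        ,  0.        ,  0.        ,  1.        ]])}
side {'fx': 471.5840611542028, 'fy': 471.5840611542028, 'cx': 277.8805212371188, 'cy': 209.0169062532155, 'k1': 0.028635414182307587, 'extrinsics': array([[ 0.99846332, -0.03038001,  0.04634703,  0.46100233],
       [-0.05506465, -0.44979452,  0.89143299, -1.04584971],
       [-0.00623511, -0.89261523, -0.4507762 ,  0.6029557 ],
       [ 0.        ,  0.        ,  0.        ,  1.        ]])}
wrist {'fx': 364.3791596847962, 'fy': 364.3791596847962, 'cx': 278.97609777988254, 'cy': 206.91142638652877, 'k1': -0.06618293666568471, 'extrinsics': array([[ 9.99997713e-01,  7.43693652e-04, -2.00528369e-03,
         5.49295552e-01],
       [ 1.54671067e-04, -9.60288797e-01, -2.79007889e-01,
         8.17404089e-02],
       [-2.13314786e-03,  2.79006941e-01, -9.60286716e-01,
         3.84022763e-01],
       [ 0.00000000e+00,  0.00000000e+00,  0.00000000e+00,
         1.00000000e+00]])}
```

View pics/scene0.png

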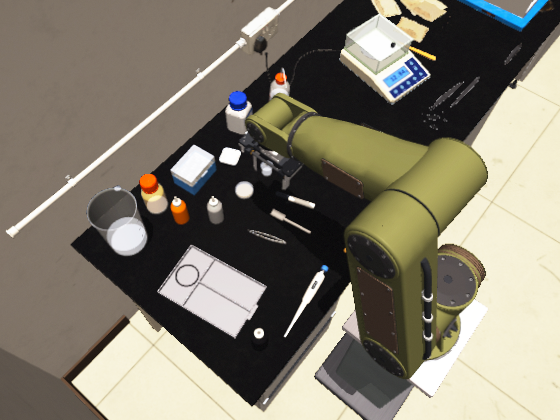

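View pics/side0.png

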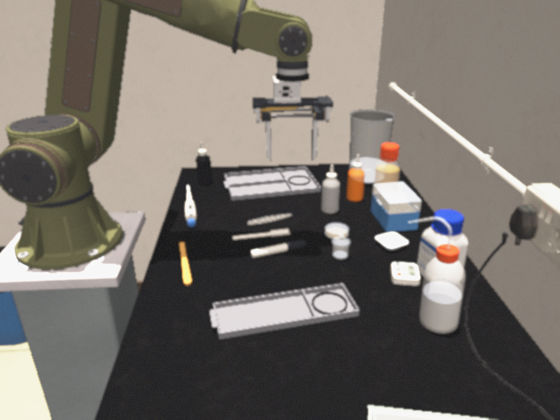

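The scene view shows the three-bay tray at (212,290), the grey dropper bottle at (215,210), with an orange one at (180,210) and a black one at (259,337) as look-alikes. In the side view the two-bay tray is at (285,310), the marker at (277,249), the scoop at (262,235), the tweezers at (270,219), the petri dish at (337,230) and the weighing bottle at (341,248).

View pics/wrist0.png

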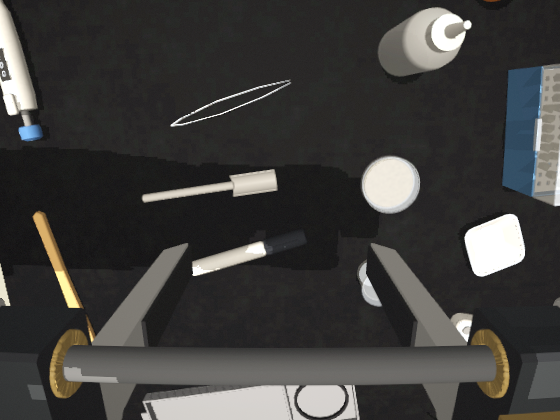

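```bash
cat > h.py <<'E'
import numpy as np,cv2
def load(n):
    z=np.load(n); return z["p"],z["d"],z["E"],z["K"]
def rays(uv,E,K):
    fx,fy,cx,cy,k=K; uv=np.atleast_2d(np.asarray(uv,float))
    a=(uv-[cx,cy])/[fx,fy]; s=a.copy()
    for _ in range(20): s=a/(1+k*(s**2).sum(1,keepdims=True))
    return np.c_[s,np.ones(len(s))]@E[:3,:3].T, E[:3,3]
def onplane(uv,z,E,K):
    r,c=rays(uv,E,K); t=(z-c[2])/r[:,2]; return c+r*t[:,None]
def atdepth(uv,d,E,K):
    r,c=rays(uv,E,K); return c+r*np.asarray(d).reshape(-1,1)
def cloud(p,d,E,K):
    h,w=d.shape; v,u=np.mgrid[:h,:w]
    return atdepth(np.c_[u.ravel(),v.ravel()],d.ravel(),E,K).reshape(h,w,3)
def snap(n,f):
    from station import camera,camera_info
    i=camera_info(n);p,d=camera(n);E=np.array(i["extrinsics"]);K=np.array([i[k] for k in("fx","fy","cx","cy","k1")])
    cv2.imwrite(f"pics/{f}.png",p);np.savez(f+".npz",p=p,d=d,E=E,K=K);return p,d,E,K
E
python3 - <<'E'
from h import *
for n in("scene0","side0","wrist0"):
    p,d,E,K=load(n+".npz");X=cloud(p,d,E,K);x,y,z=X[...,0],X[...,1],X[...,2]
    tab=(d>0)&(abs(z)<.004)&(x>.3)&(x<.8);print(n,"table z",np.median(z[tab]),tab.sum())
    m=((d>0)&(z>.006)&(z<.15)&(x>.2)&(x<.85)&(abs(y)<.7)).astype(np.uint8)
    q,l,s,c=cv2.connectedComponentsWithStats(m)
    for i in range(1,q):
        if s[i,4]>60:
            P=X[l==i];print(i,s[i].tolist(),"min",P.min(0).round(3),"max",P.max(0).round(3),"col",p[l==i].mean(0).round())
E
```

```text
scene0 table z -0.00010415167247601609 30518
1 [338, 32, 72, 74, 2199] min [ 0.47  -0.7    0.006] max [ 0.765 -0.61   0.144] col [183. 190. 189.]
45 [270, 80, 23, 21, 248] min [ 0.76  -0.482  0.006] max [ 0.85  -0.316  0.15 ] col [173. 179. 191.]
87 [233, 95, 20, 40, 474] min [ 0.813 -0.242  0.006] max [ 0.85  -0.162  0.15 ] col [161. 139. 137.]
250 [220, 147, 21, 18, 141] min [ 0.752 -0.11   0.006] max [ 0.83  -0.036  0.025] col [242. 243. 244.]
251 [174, 149, 43, 45, 1131] min [ 0.778 -0.008  0.006] max [0.85  0.123 0.092] col [191. 182. 175.]
262 [261, 162, 12, 14, 115] min [ 0.635 -0.122  0.007] max [ 0.678 -0.09   0.062] col [187. 181. 181.]
288 [142, 178, 27, 36, 554] min [0.813 0.185 0.007] max [0.85  0.254 0.15 ] col [112. 154. 198.]
301 [236, 180, 18, 19, 247] min [ 0.634 -0.042  0.006] max [0.696 0.028 0.023] col [206. 211. 217.]
341 [276, 191, 40, 17, 208] min [ 0.447 -0.113  0.006] max [ 0.576 -0.055  0.028] col [136. 142. 148.]
364 [170, 196, 19, 28, 335] min [0.729 0.171 0.006] max [0.827 0.225 0.137] col [ 42. 109. 192.]
369 [207, 196, 17, 27, 330] min [0.642 0.087 0.0
[... 3200 characters left out ...]
9, 115, 47, 1804] min [ 0.45  -0.106  0.006] max [ 0.578 -0.052  0.021] col [142. 148. 151.]
28 [358, 262, 24, 44, 445] min [ 0.636 -0.129  0.006] max [ 0.659 -0.092  0.046] col [182. 182. 181.]
29 [452, 316, 20, 26, 290] min [ 0.759 -0.195  0.006] max [ 0.781 -0.165  0.02 ] col [209. 215. 218.]
31 [141, 385, 132, 35, 875] min [ 0.366 -0.326  0.006] max [ 0.54  -0.257  0.017] col [125. 127. 130.]
32 [282, 385, 11, 35, 116] min [ 0.552 -0.32   0.006] max [ 0.566 -0.258  0.016] col [171. 174. 177.]
33 [294, 385, 55, 35, 313] min [ 0.568 -0.323  0.006] max [ 0.639 -0.264  0.01 ] col [66. 67. 69.]
34 [352, 385, 7, 35, 95] min [ 0.64  -0.322  0.006] max [ 0.652 -0.258  0.016] col [165. 168. 172.]
```

The wrist view shows the tweezers at (230,103), scoop at (210,186), marker with black cap at (250,253), petri dish at (390,184) and grey dropper at (425,42). The weighing bottle is partly behind the finger at (370,285).

Next I measure precise poses.

```bash
python3 - <<'E'
from h import *
D={n:load(n+"0.npz") for n in("scene","side","wrist")}
C={n:cloud(*D[n]) for n in D}
def sel(n,lo,hi):
    X=C[n];d=D[n][1];return ((X>lo)&(X<hi)).all(2)&(d>0)
def rect(P):
    r=cv2.minAreaRect((P[:,:2]*1000).astype(np.float32));b=cv2.boxPoints(r)
    e=[b[1]-b[0],b[2]-b[1]];e=max(e,key=np.linalg.norm);a=np.degrees(np.arctan2(e[1],e[0]));a=(a+90)%180-90
    return np.round(r[0],1),np.round(r[1],1),round(float(a),1)
for nm,lo,hi in(("marker",(.43,-.13,.004),(.6,-.035,.03)),("scoop",(.38,-.034,.004),(.57,.035,.02)),("tweez",(.4,.036,.003),(.58,.105,.02))):
    for n in D:
        m=sel(n,lo,hi)
        if m.sum()>30: print(nm,n,m.sum(),*rect(C[n][m]),"zmax",C[n][m][:,2].max().round(4))
for nm,lo,hi in(("t3",(.33,.19,.01),(.69,.45,.018)),("t2",(.33,-.4,.01),(.69,-.22,.018))):
    for n in D:
        m=sel(n,lo,hi)
        if m.sum()>100: print(nm,n,m.sum(),*rect(C[n][m]))
# ring: dark px in bay region
for nm,lo,hi in(("t3",(.53,.26,.001),(.66,.42,.02)),("t2",(.53,-.36,.001),(.66,-.22,.02))):
    for n in("scene","side"):
        p,d,E,K=D[n];m=sel(n,lo,hi)
        print(nm,n,"box",[ (a.min(),a.max()) for a in np.nonzero(m)])
# vertical objects
for nm,lo,hi,zs in(("dropper",(.6,.08,.0),(.71,.165,.15),[(.02,.07),(.11,.14)]),("weigh",(.6,-.15,0),(.7,-.06,.07),[(.034,.047),(.05,.062)]),("petri",(.62,-.05,.01),(.72,.05,.02),[(.01,.02)])):
    for a,b in zs:
        for n in D:
            m=sel(n,(lo[0],lo[1],a),(hi[0],hi[1],b))
            if m.sum()>8:
                P=C[n][m]; q=P[:,:2]*1000;A=np.c_[2*q,np.ones(len(q))];s=np.linalg.lstsq(A,(q**2).sum(1),rcond=None)[0]
                print(nm,n,(a,b),m.sum(),"rng",P.min(0).round(4),P.max(0).round(4),"circ",s[:2].round(1),np.sqrt(s[2]+s[0]**2+s[1]**2).round(1))
from station import get_obs
from scipy.spatial.transform import Rotation as R
print(R.from_euler("xyz",get_obs()["eef_rot"]).as_matrix().round(3))
a=D["scene"][0][225:350,140:290];b=D["side"][0][270:345,195:375]
cv2.imwrite("pics/crop1.png",np.vstack([cv2.resize(a,(720,600))[:300+0],cv2.resize(b,(720,300))]) )
E
```

```text
marker scene 308 [515.1 -81.2] [165.9  93.3] 1.8 zmax 0.0279
marker side 378 [517.9 -89.3] [145.4  32.9] 16.1 zmax 0.0206
marker wrist 1813 [513.6 -79.5] [132.2  18.4] 18.4 zmax 0.0212
scoop scene 194 [4.733e+02 4.000e-01] [ 67.9 186. ] -0.1 zmax 0.019
scoop side 200 [472.8 -14.1] [147.2  30.5] 14.2 zmax 0.0119
scoop wrist 1030 [473.   -7.6] [143.6  22.3] 9.1 zmax 0.0119
tweez scene 242 [489.7  69.9] [177.1  68.3] 0.5 zmax 0.016
tweez side 147 [495.9  82.8] [123.9  46.5] 5.1 zmax 0.0109
tweez wrist 316 [498.5  80.7] [126.1  14.5] 20.5 zmax 0.0106
t3 scene 531 [503.2 319.7] [292.8 190.1] 10.3
t3 side 510 [504.3 317.9] [282.6 186.7] 10.0
t2 side 1063 [ 508.  -308.8] [283.2  93.8] 10.3
t2 wrist 816 [ 508.8 -288.3] [286.1  61. ] 1.0
t3 scene box [(np.int64(248), np.int64(310)), (np.int64(154), np.int64(220))]
t3 side box [(np.int64(168), np.int64(190)), (np.int64(276), np.int64(318))]Traceback (most recent call last):
  File "<stdin>", line 22, in <module>
    return umr_minimum(a, axis, None, out, keepdims, initial, where)
ValueError: zero-size array to reduction operation minimum which has no identity
```

```bash
python3 - <<'E'
from h import *
D={n:load(n+"0.npz") for n in("scene","side","wrist")}
C={n:cloud(*D[n]) for n in D}
def sel(n,lo,hi):
    X=C[n];d=D[n][1];return ((X>lo)&(X<hi)).all(2)&(d>0)
def circ(q):
    A=np.c_[2*q,np.ones(len(q))];s=np.linalg.lstsq(A,(q**2).sum(1),rcond=None)[0];return s[:2].round(1),np.sqrt(s[2]+s[0]**2+s[1]**2).round(1)
for nm,lo,hi,zs in(("dropper",(.6,.08,.0),(.71,.165,.15),[(.02,.07),(.11,.14)]),("weigh",(.6,-.15,0),(.7,-.06,.07),[(.034,.047),(.05,.062)]),("petri",(.62,-.05,.01),(.72,.05,.02),[(.01,.02)])):
    for a,b in zs:
        for n in D:
            m=sel(n,(lo[0],lo[1],a),(hi[0],hi[1],b))
            if m.sum()>8: P=C[n][m];print(nm,n,(a,b),m.sum(),"rng",P.min(0).round(4),P.max(0).round(4),"circ",*circ(P[:,:2]*1000))
# rings: dark pixels projected to z=8mm plane near expected centre
for nm,n,e in(("t3","scene",(.598,.336)),("t3","side",(.598,.336)),("t2","side",(.602,-.292))):
    p,d,E,K=D[n];h,w=d.shape;v,u=np.mgrid[:h,:w];G=onplane(np.c_[u.ravel(),v.ravel()],.008,E,K)[:,:2]
    g=p.max(2).ravel();r=np.linalg.norm(G-e,axis=1)
    for _ in range(5):
        r=np.linalg.norm(G-e,axis=1);m=(r>.027)&(r<.041)&(g<90);c,rad=circ(G[m]*1000);e=np.array(c)/1000
    print("ring",nm,n,c,rad,m.sum())
    # grey mask outline on z=15 rim
    y0,y1=((.17,.46) if nm=="t3" else (-.42,-.2))
    mk=((p.min(2).ravel()>70)&(G[:,0]>.33)&(G[:,0]<.69)&(G[:,1]>y0)&(G[:,1]<y1)).reshape(h,w).astype(np.uint8)
    mk=cv2.morphologyEx(mk,cv2.MORPH_CLOSE,np.ones((7,7)))
    q,l,s,c=cv2.connectedComponentsWithStats(mk);i=1+s[1:,4].argmax()
    vv,uu=np.nonzero(l==i);Z=onplane(np.c_[uu,vv],.013,E,K)[:,:2]*1000
    rr=cv2.minAreaRect(Z.astype(np.float32));print(" outline",rr)
# scoop/marker/tweezers axis in wrist by rays
p,d,E,K=D["wrist"]
from station import get_obs
from scipy.spatial.transform import Rotation as R
print(R.from_euler("xyz",get_obs()["eef_rot"]).as_matrix().round(3))
for nm,(x0,x1,y0,y1),z in(("scoop",(138,282,160,208),.008),("tw",(165,296,75,130),.006)):
    m=(p[y0:y1,x0:x1].min(2)>90);vv,uu=np.nonzero(m);G=onplane(np.c_[uu+x0,vv+y0],z,E,K)[:,:2]*1000
    vx,vy,cx,cy=cv2.fitLine(G.astype(np.float32),cv2.DIST_L2,0,.01,.01).ravel();t=(G-[cx,cy])@[vx,vy]
    print(nm,"angle",np.degrees(np.arctan2(vy,vx)).round(1),"mid",np.array([cx,cy])+np.array([vx,vy])*(t.min()+t.max())/2,"len",np.ptp(t),"area rect",cv2.minAreaRect(G.astype(np.float32)))
a=D["scene"][0][240:340,150:280];b=D["side"][0][280:340,200:370]
cv2.imwrite("pics/crop1.png",np.hstack([cv2.resize(a,(390,300)),cv2.resize(b,(410,300))]))
E
```

```text
dropper scene (0.02, 0.07) 112 rng [0.6425 0.1097 0.0201] [0.6803 0.1526 0.0694] circ [667.7 128.6] 22.1
dropper side (0.02, 0.07) 274 rng [0.6422 0.1032 0.0202] [0.6888 0.1314 0.07  ] circ [665.9 127.3] 21.0
dropper wrist (0.02, 0.07) 906 rng [0.6449 0.1075 0.0201] [0.6726 0.1515 0.0699] circ [668.9 131.1] 23.3
dropper scene (0.11, 0.14) 30 rng [0.6562 0.1174 0.11  ] [0.6769 0.1403 0.1364] circ [666.8 128.8] 6.7
dropper side (0.11, 0.14) 43 rng [0.6578 0.1187 0.1103] [0.675  0.1335 0.1379] circ [666.5 125.9] 5.5
dropper wrist (0.11, 0.14) 526 rng [0.6579 0.1213 0.11  ] [0.6779 0.1407 0.1376] circ [668.5 131.1] 5.2
weigh scene (0.034, 0.047) 68 rng [ 0.6346 -0.1319  0.0359] [ 0.6782 -0.0903  0.0466] circ [ 655.9 -111.4] 16.7
weigh side (0.034, 0.047) 146 rng [ 0.6342 -0.1321  0.034 ] [ 0.6751 -0.0893  0.0469] circ [ 654.1 -111.6] 15.5
weigh wrist (0.034, 0.047) 315 rng [ 0.6362 -0.1287  0.0346] [ 0.6586 -0.0949  0.0463] circ [ 648.  -111.4] 10.7
weigh side (0.05, 0.062) 28 rng [ 0.6483 -0.1179  0.0505] [ 0.6602 -0.1025  0.0592] circ [ 653.9 -110.1] 5.5
petri scene (0.01, 0.02) 204 rn
[... 460 characters left out ...]
5 105
 outline ((521.0091552734375, 303.98065185546875), (286.6081237792969, 333.5815734863281), 89.9987564086914)
ring t2 side [ 591.9 -227.3] 32.8 201
 outline ((509.04119873046875, -310.2427062988281), (288.32318115234375, 111.67408752441406), 10.337779998779297)
[[-0.001  1.    -0.   ]
 [ 0.    -0.    -1.   ]
 [-1.    -0.001 -0.   ]]
scoop angle 8.1 mid [473.06175475  -7.44937375] len 146.44977827709823 area rect ((473.123046875, -7.861408233642578), (146.45965576171875, 23.57063865661621), 8.364166259765625)
tw angle 19.1 mid [497.93380183  80.54382284] len 129.30918511981858 area rect ((497.92547607421875, 80.51690673828125), (129.2487335205078, 14.472681045532227), 20.500141143798828)
```

View pics/crop1.png

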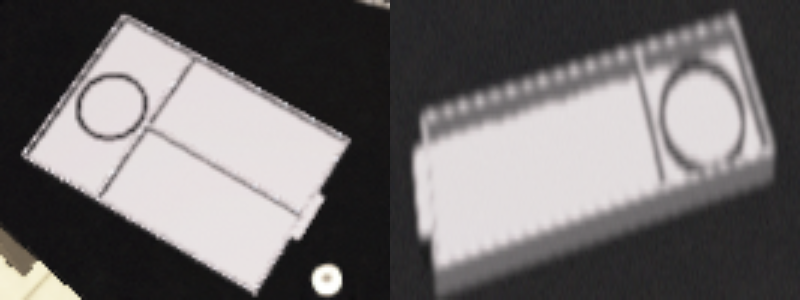

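The crop confirms two trays with rings at their far ends, yaw about 10°. The outline length exceeds 273 mm because of a near-end tab, so I shift the centres about 5 mm. Tray centres are t3 (508.6, 319.6) and t2 (513, -308).

Moving over the marker first.

```bash
cat > go.py <<'E'
# usage: go.py x y z jawdeg (mm): prints shift in tool axes and spin
import sys,numpy as np
from station import get_obs
from scipy.spatial.transform import Rotation as R
o=get_obs();M=R.from_euler("xyz",o["eef_rot"]).as_matrix()
j=np.degrees(np.arctan2(M[1,1],M[0,1]))
print("t",round(o["time_s"],2),"pos",(o["ee_pos"]*1000).round(1),"jaw",j.round(1),"tilt",M[2,1:].round(3),"w",round(o["grip_width"]*1000,1),"F",o["force"].round(1),"q",o["qpos"].round(2))
a=[float(v) for v in sys.argv[1:]]
for k in range(0,len(a),4):
    t=np.array(a[k:k+3]);s=(j-a[k+3]+90)%180-90
    print("  to",t,"shift",(M.T@(t-o["ee_pos"]*1000)).round(1),"spin",np.radians(s).round(3))
E
python3 -m handwheel '[[[20,-8,16],0.15,0],[[40,-16,32],0.30,0],[[60,-24,48],0.45,0],[[80,-30,64],0.60,0],[[100,-36,80],0.75,0]]' 20
python3 -m handwheel '[[[0,0,0],0.15,0],[[0,0,0],0.30,0],[[0,0,0],0.45,0],[[0,0,0],0.5,0],[[0,0,0],0.5,0]]'
python3 go.py 513.5 -79.5 16 -71.6
python3 - <<'E'
from h import *
p,d,E,K=snap("wrist","w1")
E
```

```text
time_s: 0.65
ee_pos: [0.5133, -0.0805, 0.1182]
eef_rot: [-0.913, 1.57, 3.043]
force: [-0.0, -0.2, 0.1]
grip_width: 0.0575
time_s: 1.15
ee_pos: [0.5132, -0.0805, 0.118]
eef_rot: [-0.449, 1.569, 3.006]
force: [-0.7, -0.2, -0.9]
grip_width: 0.0474
t 1.15 pos [513.2 -80.5 118. ] jaw -72.0 tilt [-0.001  0.001] w 47.4 F [-0.7 -0.2 -0.9] q [-0.23  0.34  1.72 -0.    1.08  1.03]
  to [513.5 -79.5  16. ] shift [102.   -0.8  -0.8] spin -0.007
```

View pics/w1.png

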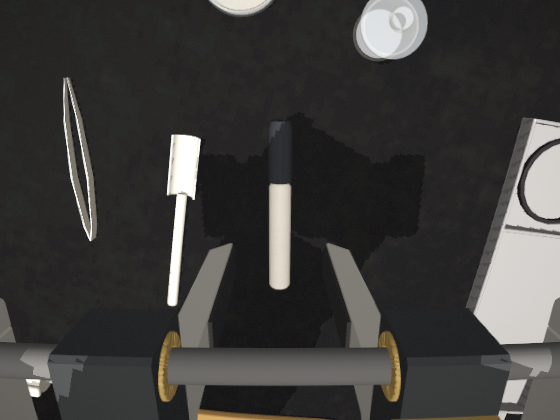

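The wrist image shows the marker at column 280, centred between the fingers and aligned. Descending and gripping.

```bash
python3 -m handwheel '[[[40,0,0],0,0],[[75,-1,-1],0,0],[[99,-1,-1],0,0],[[99,-1,-1],0,0],[[99,-1,-1],0,0]]' 20 | head -2
python3 -m handwheel '[[[0,0,0],0,1],[[0,0,0],0,1],[[0,0,0],0,1],[[0,0,0],0,1],[[0,0,0],0,1]]' 20
python3 -m handwheel '[[[-20,0,0],0,1],[[-50,0,0],0,1],[[-70,0,0],0,1],[[-70,0,0],0,1],[[-70,0,0],0,1]]'
python3 go.py 470 -315.5 89 -79.8
```

```text
time_s: 1.7
ee_pos: [0.5138, -0.0793, 0.0196]
time_s: 2.2
ee_pos: [0.514, -0.0793, 0.02]
eef_rot: [-0.413, 1.57, 3.046]
force: [-1.1, 0.2, 5.3]
grip_width: 0.0168
time_s: 2.7
ee_pos: [0.5139, -0.0793, 0.0896]
eef_rot: [-0.43, 1.57, 3.029]
force: [0.4, 0.3, -0.3]
grip_width: 0.0178
t 2.7 pos [513.9 -79.3  89.6] jaw -71.8 tilt [-0.     0.001] w 17.8 F [ 0.4  0.3 -0.3] q [-0.22  0.38  1.74 -0.    1.02  1.03]
  to [ 470.  -315.5   89. ] shift [  0.6 210.7 115.4] spin 0.139
```

```bash
python3 -m handwheel '[[[0,45,25],0.05,1],[[0,90,50],0.1,1],[[0,135,75],0.14,1],[[0,175,95],0.14,1],[[0,211,115],0.14,1]]' | head -1
python3 -m handwheel '[[[0,0,0],0,1],[[0,0,0],0,1],[[0,0,0],0,1],[[0,0,0],0,1],[[0,0,0],0,1]]' | head -1
python3 go.py 470 -315.5 24 -79.8
python3 - <<'E'
from h import *
p,d,E,K=snap("wrist","w2")
E
```

```text
time_s: 3.2
time_s: 3.7
t 3.7 pos [ 469.6 -316.7   88. ] jaw -79.8 tilt [-0.002  0.003] w 17.2 F [ 0.2 -0.   0.7] q [-0.66  0.48  1.6  -0.    1.07  0.74]
  to [ 470.  -315.5   24. ] shift [64.  -1.  -0.8] spin -0.0
```

View pics/w2.png

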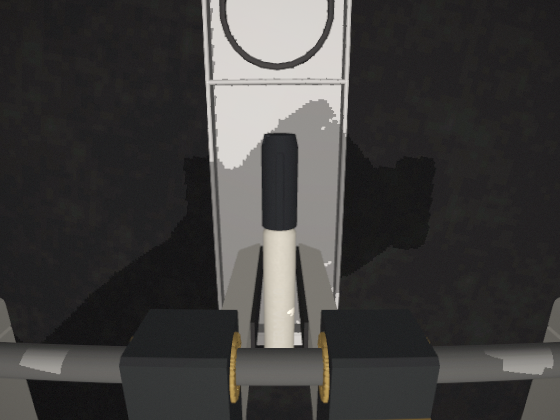

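The picture shows the marker centred and aligned over the long bay, with the divider at row 82 and the ring at (277,10). Placing it.

```bash
python3 -m handwheel '[[[35,-1,-1],0,1],[[55,-1,-1],0,1],[[64,-1,-1],0,1],[[65,-1,-1],0,1],[[65,-1,-1],0,1]]' | head -2
python3 -m handwheel '[[[0,0,0],0,0.1],[[0,0,0],0,0.1],[[0,0,0],0,0.1],[[0,0,0],0,0.1],[[-20,0,0],0,0.1]]'
python3 -m handwheel '[[[-40,0,0],0,0],[[-80,0,0],0,-1],[[-120,0,0],0,-1],[[-150,0,0],0,-1],[[-150,0,0],0,-1]]' | head -2
python3 go.py 667.5 130 165 -79.8
python3 - <<'E'
from h import *
p,d,E,K=snap("wrist","w3")
h,w=d.shape;v,u=np.mgrid[:h,:w];G=onplane(np.c_[u.ravel(),v.ravel()],.008,E,K)[:,:2]
e=np.array([.603,-.2915]);g=p.max(2).ravel()
for _ in range(6):
    r=np.linalg.norm(G-e,axis=1);m=(r>.029)&(r<.039)&(g<80);q=G[m]
    A=np.c_[2*q,np.ones(len(q))];s=np.linalg.lstsq(A,(q**2).sum(1),rcond=None)[0];e=s[:2]
print("ring",e,np.sqrt(s[2]+e@e),m.sum())
E
```

```text
time_s: 4.25
ee_pos: [0.4705, -0.3157, 0.0236]
time_s: 4.75
ee_pos: [0.4695, -0.3149, 0.0419]
eef_rot: [-0.728, 1.565, 2.591]
force: [-0.1, -1.2, 0.4]
grip_width: 0.0419
time_s: 5.25
ee_pos: [0.4715, -0.3163, 0.1964]
t 5.25 pos [ 471.5 -316.3  196.4] jaw -79.8 tilt [ 0.001 -0.   ] w 75.4 F [-0.3  0.5  0.2] q [-0.66  0.36  1.5  -0.    1.28  0.74]
  to [667.5 130.  165. ] shift [  30.9 -404.6 -271.9] spin 0.0
ring [ 0.60259577 -0.2904838 ] 0.03343032697382514 857
```

View pics/w3.png

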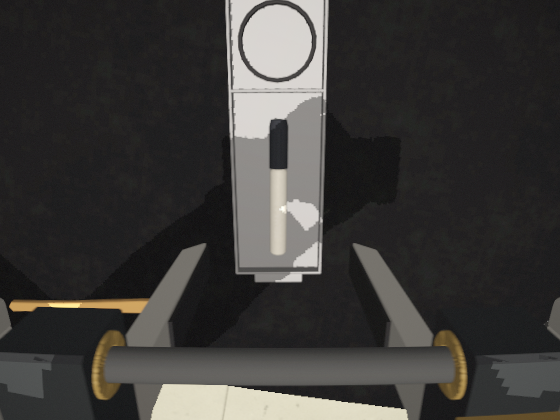

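Marker is flat in the bay at (278,185). The measured ring centre (602.6, -290.5) agrees with the tray fit.

Dropper candidates in the side view: grey at (331,190), orange at (356,182) and black at (203,167). Only the pale grey one fits the description, which I confirm in a crop.

```bash
python3 -c "
import cv2;p=cv2.imread('pics/side0.png');cv2.imwrite('pics/crop2.png',cv2.resize(p[130:222,190:410],None,fx=3.6,fy=3.6,interpolation=cv2.INTER_CUBIC))"
python3 -m handwheel '[[[0,-41,-27],0,-1],[[0,-82,-54],0,-1],[[0,-123,-81],0,-1],[[0,-164,-108],0,-1],[[0,-205,-136],0,-1]]' | head -2
python3 go.py 667.5 130 200 -79.8
```

```text
time_s: 5.8
ee_pos: [0.5683, -0.088, 0.1922]
t 5.8 pos [568.3 -88.  192.2] jaw -79.8 tilt [-0.002  0.004] w 94.2 F [ 0.1 -0.1  0.7] q [-0.22  0.38  1.48  0.    1.29  1.18]
  to [667.5 130.  200. ] shift [  -7.9 -197.  -136.2] spin -0.0
```

View pics/crop2.png

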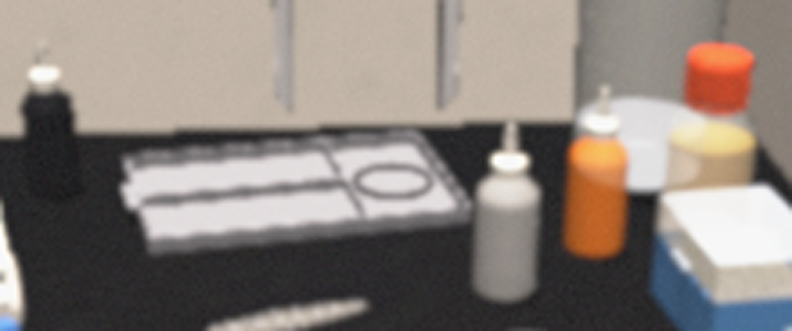

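The crop shows the pale grey bottle at (507,220), with the orange at (596,180) and black at (48,140). The grey one is the target.

```bash
python3 -m handwheel '[[[-2,-40,-27],0,-1],[[-4,-80,-54],0,-1],[[-8,-120,-82],0,-1],[[-8,-160,-110],0,-1],[[-8,-197,-136],0,-1]]' | head -2
python3 -m handwheel '[[[0,0,0],0,-1],[[0,0,0],0,-1],[[0,0,0],0,-1],[[0,0,0],0,-1],[[0,0,0],0,-1]]' | head -2
python3 go.py 667.5 130 64 -79.8
python3 - <<'E'
from h import *
p,d,E,K=snap("wrist","w4");X=cloud(p,d,E,K)
for lo,hi in((.02,.075),(.11,.14)):
    m=((X>(.6,.08,lo))&(X<(.71,.18,hi))).all(2)&(d>0);P=X[m];print(m.sum(),P.min(0).round(4),P.max(0).round(4),P.mean(0).round(4))
E
```

```text
time_s: 6.3
ee_pos: [0.6675, 0.1321, 0.1983]
time_s: 6.8
ee_pos: [0.6674, 0.131, 0.1986]
t 6.8 pos [667.4 131.  198.6] jaw -79.9 tilt [-0.002  0.006] w 94.1 F [ 0.5 -0.5  0.3] q [0.14 0.62 1.11 0.   1.42 1.53]
  to [667.5 130.   64. ] shift [134.6   1.3  -0.7] spin -0.001
501 [0.665  0.1083 0.0201] [0.6931 0.1548 0.075 ] [0.6889 0.1351 0.0503]
433 [0.6608 0.1219 0.11  ] [0.6789 0.1405 0.1373] [0.6715 0.1318 0.1181]
```

View pics/w4.png

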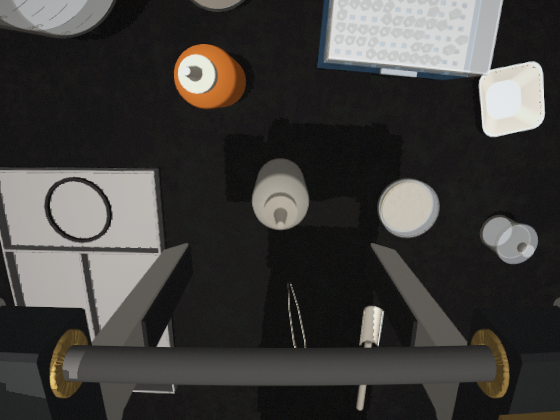

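The dropper is between the fingers at (280,195), axis about (669, 131). Descending.

```bash
python3 -m handwheel '[[[0,0,-2],0,-1],[[40,0,-2],0,-1],[[80,0,-2],0,-1],[[115,0,-2],0,-1],[[134,0,-2],0,-1]]'
python3 -m handwheel '[[[0,0,0],0,1],[[0,0,0],0,1],[[0,0,0],0,1],[[0,0,0],0,1],[[0,0,0],0,1]]' 30
python3 go.py 602.6 -290.5 170 -79.8
```

```text
time_s: 7.35
ee_pos: [0.6674, 0.1313, 0.0613]
eef_rot: [-0.249, 1.561, 3.069]
force: [-0.1, -0.2, 0.6]
grip_width: 0.094
time_s: 7.85
ee_pos: [0.6678, 0.1314, 0.0624]
eef_rot: [-0.291, 1.562, 3.027]
force: [0.7, 0.4, 0.0]
grip_width: 0.0574
t 7.85 pos [667.8 131.4  62.4] jaw -79.9 tilt [-0.002  0.008] w 57.4 F [0.7 0.4 0. ] q [0.14 0.74 1.23 0.   1.17 1.53]
  to [ 602.6 -290.5  170. ] shift [-107.4  403.6  139.3] spin -0.001
```

```bash
python3 -m handwheel '[[[0,0,0],0,1],[[0,0,0],0,1],[[0,0,0],0,1],[[0,0,0],0,1],[[0,0,0],0,1]]'
python3 -m handwheel '[[[-20,0,0],0,1],[[-55,0,0],0,1],[[-85,0,0],0,1],[[-100,0,0],0,1],[[-100,0,0],0,1]]'
python3 go.py 602.6 -290.5 160 -79.8
```

```text
time_s: 8.35
ee_pos: [0.6681, 0.1313, 0.063]
eef_rot: [-0.312, 1.563, 3.007]
force: [-0.2, -1.0, 5.1]
grip_width: 0.0448
time_s: 8.85
ee_pos: [0.6694, 0.1314, 0.1645]
eef_rot: [-0.466, 1.566, 2.852]
force: [-0.3, -0.2, -2.3]
grip_width: 0.0447
t 8.85 pos [669.4 131.4 164.5] jaw -79.9 tilt [-0.002  0.004] w 44.7 F [-0.3 -0.2 -2.3] q [0.14 0.64 1.15 0.   1.35 1.53]
  to [ 602.6 -290.5  160. ] shift [  4.2 403.5 139.9] spin -0.001
```

```bash
python3 -m handwheel '[[[0,20,7],0,1],[[1,55,19],0,1],[[1,95,33],0,1],[[2,135,47],0,1],[[2,175,61],0,1]]' | head -2
python3 -m handwheel '[[[0,40,14],0,1],[[0,80,28],0,1],[[0,120,42],0,1],[[1,155,54],0,1],[[1,180,63],0,1]]' | head -2
python3 go.py 602.6 -290.5 160 -79.8
```

```text
time_s: 9.35
ee_pos: [0.6386, -0.0539, 0.16]
time_s: 9.85
ee_pos: [0.6062, -0.2451, 0.1565]
t 9.85 pos [ 606.2 -245.1  156.5] jaw -80.0 tilt [-0.005  0.01 ] w 44.8 F [ 0.8  0.3 -1.1] q [-0.44  0.59  1.26 -0.    1.31  0.96]
  to [ 602.6 -290.5  160. ] shift [-3.6 44.1 11.4] spin -0.003
```

```bash
python3 -m handwheel '[[[-3,20,5],0,1],[[-3,40,10],0,1],[[-3,44,11],0,1],[[-3,44,11],0,1],[[-3,44,11],0,1]]' | head -2
python3 go.py 602.6 -290.5 73 -79.8
python3 - <<'E'
from h import *
p,d,E,K=snap("wrist","w5")
E
```

```text
time_s: 10.35
ee_pos: [0.6031, -0.2894, 0.1589]
t 10.35 pos [ 603.1 -289.4  158.9] jaw -80.0 tilt [-0.005  0.011] w 44.9 F [ 0.3  0.2 -2.1] q [-0.5   0.62  1.2  -0.    1.33  0.89]
  to [ 602.6 -290.5   73. ] shift [85.9  1.4 -0.3] spin -0.003
```

View pics/w5.png

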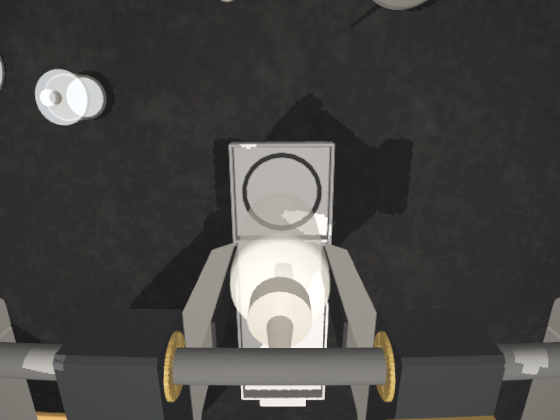

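The bottle is held upright at (280,300) and lines up with the ring column (282,192). Lowering it.

```bash
python3 -m handwheel '[[[30,1,0],0,1],[[55,1,0],0,1],[[75,1,0],0,1],[[84,1,0],0,1],[[86,1,0],0,1]]' | head -4
python3 -m handwheel '[[[3,0,0],0,1],[[5,0,0],0,1],[[6,0,0],0,1],[[6,0,0],0,1],[[6,0,0],0,1]]' | head -4
python3 go.py 602.6 -290.5 66 -79.8
```

```text
time_s: 10.9
ee_pos: [0.6024, -0.2892, 0.0724]
eef_rot: [-0.473, 1.558, 2.845]
force: [0.4, -0.2, -1.8]
time_s: 11.4
ee_pos: [0.6024, -0.2892, 0.0668]
eef_rot: [-0.468, 1.558, 2.85]
force: [-0.2, 0.7, -1.5]
t 11.4 pos [ 602.4 -289.2   66.8] jaw -79.9 tilt [-0.006  0.011] w 44.7 F [-0.2  0.7 -1.5] q [-0.5   0.71  1.27 -0.    1.17  0.89]
  to [ 602.6 -290.5   66. ] shift [0.7 1.3 0. ] spin -0.002
```

Force shows the weight is still carried (about −1.5 N). Lower 1 mm more, then release.

```bash
python3 -m handwheel '[[[1,1,0],0,1],[[1,1,0],0,1],[[1,1,0],0,1],[[1,1,0],0,0],[[1,1,0],0,-1]]' | sed -n '2p;4,5p'
python3 -m handwheel '[[[0,0,0],0,-1],[[0,0,0],0,-1],[[0,0,0],0,-1],[[0,0,0],0,-1],[[0,0,0],0,-1]]' | tail -2
python3 -m handwheel '[[[-30,0,0],0,-1],[[-70,0,0],0,-1],[[-110,0,0],0,-1],[[-135,0,0],0,-1],[[-135,0,0],0,-1]]' | head -2
python3 go.py 473 -7.6 140 -81.6
python3 - <<'E'
from h import *
p,d,E,K=snap("wrist","w6");X=cloud(p,d,E,K)
for lo,hi in((.02,.078),(.11,.145)):
    m=((X>(.55,-.34,lo))&(X<(.66,-.24,hi))).all(2)&(d>0);P=X[m];print(m.sum(),P.min(0).round(4),P.max(0).round(4),P.mean(0).round(4))
E
```

```text
ee_pos: [0.6026, -0.2904, 0.0659]
force: [-0.5, -0.4, 0.5]
grip_width: 0.0519
force: [1.0, 0.0, -0.4]
grip_width: 0.0914
time_s: 12.9
ee_pos: [0.6053, -0.2914, 0.2053]
t 12.9 pos [ 605.3 -291.4  205.3] jaw -79.9 tilt [-0.001  0.006] w 93.9 F [-0.1 -1.1  0.2] q [-0.5   0.59  1.14 -0.    1.42  0.89]
  to [473.   -7.6 140. ] shift [  66.1 -302.5   80.1] spin 0.03
527 [ 0.6082 -0.3098  0.0201] [ 0.6273 -0.2666  0.078 ] [ 0.6233 -0.2865  0.0518]
826 [ 0.5912 -0.3021  0.11  ] [ 0.6162 -0.2774  0.1409] [ 0.6057 -0.2894  0.1166]
```

Dropper stands upright in the ring: axis about (604, -289), top at 141 mm. Now the scoop.

```bash
python3 -m handwheel '[[[0,-40,10],0,-1],[[0,-80,20],0,0],[[10,-120,30],0.03,0],[[20,-160,40],0.03,0],[[30,-200,50],0.03,0]]' | head -2
python3 go.py 473 -7.6 110 -81.6
```

```text
time_s: 13.45
ee_pos: [0.5185, -0.1013, 0.1718]
t 13.45 pos [ 518.5 -101.3  171.8] jaw -81.6 tilt [-0.004  0.011] w 65.2 F [ 0.2 -0.1  0.7] q [-0.26  0.3   1.63 -0.    1.22  1.16]
  to [473.   -7.6 110. ] shift [ 62.5 -99.1  30.7] spin -0.0
```

```bash
python3 -m handwheel '[[[20,-35,10],0,0],[[40,-70,20],0,0],[[62,-99,31],0,0],[[62,-99,31],0,0],[[62,-99,31],0,0]]' | head -2
python3 go.py 473 -7.6 16 -81.6
python3 - <<'E'
from h import *
p,d,E,K=snap("wrist","w7");X=cloud(p,d,E,K)
m=((X>(.38,-.05,.003))&(X<(.57,.04,.02))).all(2)&(d>0);P=X[m][:,:2]*1000
print(cv2.minAreaRect(P.astype(np.float32)))
E
```

```text
time_s: 13.95
ee_pos: [0.4723, -0.0075, 0.1098]
t 13.95 pos [472.3  -7.5 109.8] jaw -81.6 tilt [-0.004  0.012] w 47.3 F [0.5 0.9 0.4] q [-0.09  0.26  1.84  0.    1.05  1.33]
  to [473.   -7.6  16. ] shift [93.8  0.6 -1.8] spin 0.001
((472.79510498046875, -6.28026008605957), (144.98292541503906, 21.63204002380371), 7.143321514129639)
```

View pics/w7.png

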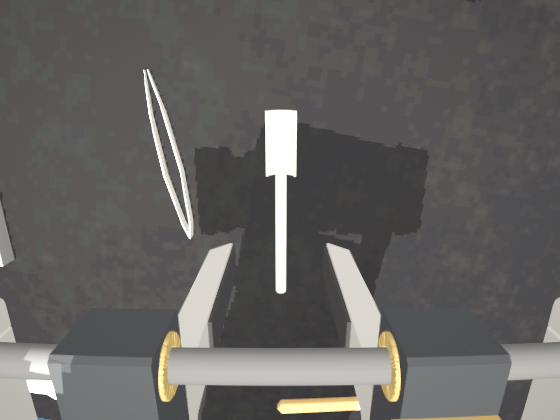

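Scoop is at column 281, aligned and centred between the fingers. Descending.

```bash
python3 -m handwheel '[[[40,0,-1],0,0],[[75,0,-1],0,0],[[90,0,-1],0,0],[[93,0,-1],0,0],[[93,0,-1],0,0]]' | sed -n '2p;4p'
python3 -m handwheel '[[[0,0,0],0,1],[[0,0,0],0,1],[[0,0,0],0,1],[[0,0,0],0,1],[[0,0,0],0,1]]' 25 | tail -2
python3 -m handwheel '[[[-20,0,0],0,1],[[-50,0,0],0,1],[[-70,0,0],0,1],[[-70,0,0],0,1],[[-70,0,0],0,1]]' | tail -2
python3 go.py 458.1 354.7 90 -79.8
```

```text
ee_pos: [0.4734, -0.0084, 0.0177]
force: [-0.4, 0.6, 0.1]
force: [-0.8, -0.7, 4.4]
grip_width: 0.0177
force: [-0.1, 0.1, -0.3]
grip_width: 0.0172
t 15.5 pos [474.2  -8.5  87.7] jaw -81.7 tilt [-0.004  0.01 ] w 17.2 F [-0.1  0.1 -0.3] q [-0.1   0.3   1.86  0.    0.99  1.33]
  to [458.1 354.7  90. ] shift [  -1.3 -361.7  -36.7] spin -0.032
```

```bash
python3 -m handwheel '[[[0,-35,-4],0,1],[[-1,-75,-8],-0.03,1],[[-1,-115,-12],-0.03,1],[[-1,-155,-16],-0.03,1],[[-1,-190,-20],-0.03,1]]' | head -2
python3 -m handwheel '[[[0,-40,-4],0,1],[[0,-80,-8],0,1],[[0,-115,-12],0,1],[[0,-145,-15],0,1],[[0,-155,-16],0,1]]' | head -2
python3 go.py 458.1 354.7 90 -79.8
python3 - <<'E'
from h import *
p,d,E,K=snap("wrist","w8");X=cloud(p,d,E,K)
h,w=d.shape;v,u=np.mgrid[:h,:w];G=onplane(np.c_[u.ravel(),v.ravel()],.008,E,K)[:,:2]
e=np.array([.5987,.3358]);g=p.max(2).ravel()
for _ in range(6):
    r=np.linalg.norm(G-e,axis=1);m=(r>.029)&(r<.039)&(g<80);q=G[m]
    A=np.c_[2*q,np.ones(len(q))];s=np.linalg.lstsq(A,(q**2).sum(1),rcond=None)[0];e=s[:2]
print("ring",e,np.sqrt(s[2]+e@e),m.sum())
E
```

```text
time_s: 16.0
ee_pos: [0.4654, 0.184, 0.0878]
time_s: 16.5
ee_pos: [0.4529, 0.3413, 0.0864]
t 16.5 pos [452.9 341.3  86.4] jaw -79.8 tilt [-0.003  0.014] w 17.9 F [ 0.2 -0.3  0.7] q [0.58 0.48 1.59 0.01 1.07 1.97]
  to [458.1 354.7  90. ] shift [ -3.6 -12.2  -7.4] spin 0.0
ring [0.60086039 0.33601055] 0.03322253351854786 851
```

View pics/w8.png

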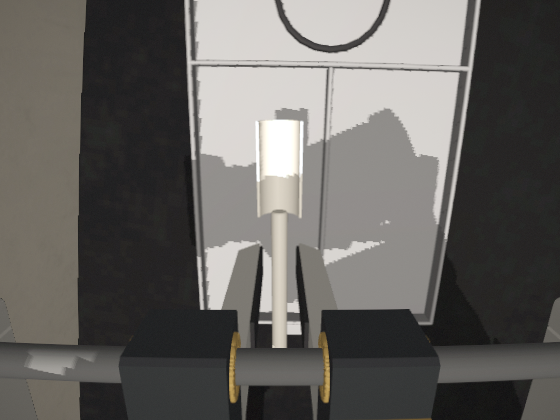

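Scoop is over the left bay, with the divider at column 325 and the cross wall at row 65. Ring measured at (600.9, 336.0), so the left bay centre is (460.4, 354.9).

```bash
python3 -m handwheel '[[[0,-12,-10],0,1],[[20,-12,-10],0,1],[[45,-12,-10],0,1],[[60,-12,-10],0,1],[[64,-12,-10],0,1]]' | sed -n '2p;4p'
python3 -m handwheel '[[[1,0,0],0,1],[[2,0,0],0,1],[[2,0,0],0,1],[[2,0,0],0,0.1],[[2,0,0],0,0.1]]' | sed -n '2p;4,5p'
python3 -m handwheel '[[[0,0,0],0,0.1],[[0,0,0],0,0.1],[[0,0,0],0,0.1],[[-20,0,0],0,0.1],[[-50,0,0],0,0.1]]' | sed -n '2p;5p'
python3 -m handwheel '[[[-30,0,0],0,0],[[-60,0,0],0,0],[[-70,0,0],0,0],[[-70,0,0],0,0],[[-70,0,0],0,0]]' | sed -n '2p;5p'
python3 go.py 498.2 80.6 100 -70
python3 - <<'E'
from h import *
snap("wrist","w9")
E
```

```text
ee_pos: [0.459, 0.3531, 0.0209]
force: [-13.7, -13.4, 27.1]
ee_pos: [0.4593, 0.3527, 0.0194]
force: [0.3, 0.0, 0.5]
grip_width: 0.0301
ee_pos: [0.4593, 0.3522, 0.0684]
grip_width: 0.0421
ee_pos: [0.4603, 0.3522, 0.1369]
grip_width: 0.0472
t 18.55 pos [460.3 352.2 136.9] jaw -79.8 tilt [0.001 0.022] w 47.2 F [-0.6 -1.  -0.3] q [0.59 0.45 1.51 0.01 1.2  1.98]
  to [498.2  80.6 100. ] shift [ 37.5 274.    9.7] spin -0.172
```

View pics/w9.png

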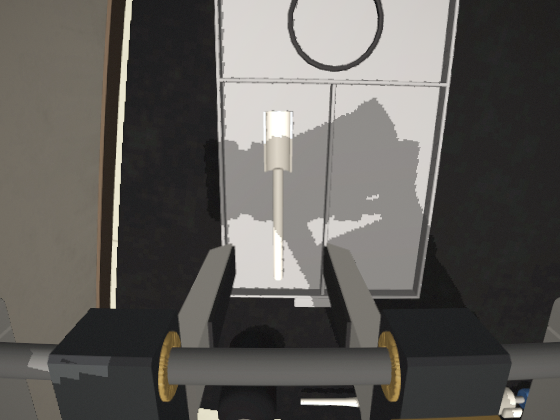

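The scoop lies flat in the left bay, (278,195) in the picture. There was a brief 27 N contact at the floor, which relaxed to 0. Now the tweezers.

```bash
python3 -m handwheel '[[[0,40,2],-0.05,0],[[0,80,4],-0.1,0],[[0,125,5],-0.17,0],[[0,170,7],-0.17,0],[[10,210,8],-0.17,0]]' | head -2
python3 go.py 498.2 80.6 100 -70
```

```text
time_s: 19.1
ee_pos: [0.4891, 0.142, 0.1266]
t 19.1 pos [489.1 142.  126.6] jaw -70.1 tilt [-0.002  0.023] w 47.5 F [ 0.  -0.2 -0.7] q [ 0.21  0.32  1.72 -0.    1.12  1.44]
  to [498.2  80.6 100. ] shift [26.7 61.  11.7] spin -0.002
```

```bash
python3 -m handwheel '[[[10,30,6],0,0],[[20,58,11],0,0],[[25,61,12],0,0],[[25,61,12],0,0],[[25,61,12],0,0]]' | head -2
python3 go.py 498.2 80.6 16 -70
python3 - <<'E'
from h import *
p,d,E,K=snap("wrist","w10");X=cloud(p,d,E,K)
h,w=d.shape;v,u=np.mgrid[:h,:w];G=onplane(np.c_[u.ravel(),v.ravel()],.006,E,K).reshape(h,w,3)
m=(p.min(2)>100)&(abs(G[...,0]-.498)<.075)&(abs(G[...,1]-.0806)<.04)&(d>0)&(X[...,2]<.02);P=G[m][:,:2]*1000
print(m.sum(),cv2.minAreaRect(P.astype(np.float32)))
E
```

```text
time_s: 19.6
ee_pos: [0.4977, 0.0812, 0.1014]
t 19.6 pos [497.7  81.2 101.4] jaw -70.1 tilt [-0.003  0.024] w 47.1 F [-0.2  0.7  0.5] q [ 0.09  0.35  1.76 -0.    1.06  1.32]
  to [498.2  80.6  16. ] shift [85.4  1.  -2.3] spin -0.001
731 ((498.1038513183594, 80.1327133178711), (129.44296264648438, 14.423617362976074), 19.589771270751953)
```

View pics/w10.png

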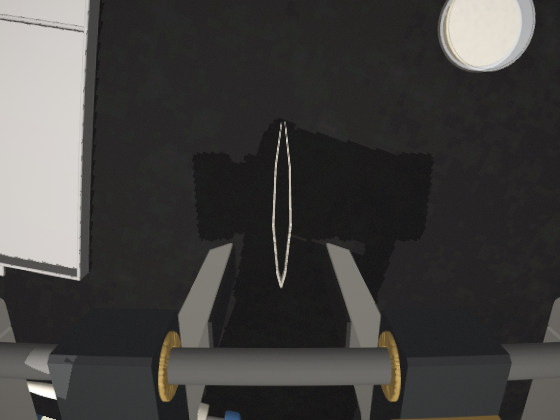

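Tweezers at column 282 are centred and aligned. Descending.

```bash
python3 -m handwheel '[[[40,1,-2],0,0],[[70,1,-2],0,0],[[82,1,-2],0,0],[[85,1,-2],0,0],[[85,1,-2],0,0]]' | sed -n '2p;4p'
python3 -m handwheel '[[[0,0,0],0,1],[[0,0,0],0,1],[[0,0,0],0,1],[[0,0,0],0,1],[[0,0,0],0,1]]' 15 | sed -n '2p;4,5p'
python3 -m handwheel '[[[-20,0,0],0,1],[[-50,0,0],0,1],[[-70,0,0],0,1],[[-70,0,0],0,1],[[-70,0,0],0,1]]' | tail -2
python3 go.py 475.8 269.3 88 -79.8
```

```text
ee_pos: [0.4986, 0.0811, 0.0175]
force: [-0.0, -1.1, 0.4]
ee_pos: [0.4987, 0.0811, 0.0177]
force: [0.2, 0.4, 2.8]
grip_width: 0.0119
force: [1.3, -0.7, -1.0]
grip_width: 0.0115
t 21.15 pos [500.   81.5  87.3] jaw -70.0 tilt [-0.002  0.022] w 11.5 F [ 1.3 -0.7 -1. ] q [ 0.09  0.37  1.76 -0.    1.03  1.32]
  to [475.8 269.3  88. ] shift [  -1.2 -184.8  -41.4] spin 0.171
```

```bash
python3 -m handwheel '[[[0,-40,-9],0.06,1],[[-1,-80,-18],0.12,1],[[-1,-120,-27],0.17,1],[[-1,-155,-35],0.17,1],[[-1,-185,-41],0.17,1]]' | head -1
python3 -m handwheel '[[[0,0,0],0,1],[[0,0,0],0,1],[[0,0,0],0,1],[[0,0,0],0,1],[[0,0,0],0,1]]' | tail -1
python3 go.py 475.8 269.3 21 -79.8
```

```text
time_s: 21.65
grip_width: 0.0118
t 22.15 pos [474.6 270.1  86.2] jaw -79.8 tilt [0.002 0.024] w 11.8 F [-0.5 -0.5 -0.2] q [0.45 0.45 1.65 0.01 1.07 1.84]
  to [475.8 269.3  21. ] shift [65.1  0.8 -2.7] spin 0.0
```

```bash
python3 -m handwheel '[[[30,1,-3],0,1],[[52,1,-3],0,1],[[61,1,-3],0,1],[[64,1,-3],0,1],[[65,1,-3],0,1]]' | sed -n '2p;4p'
python3 -m handwheel '[[[0,0,0],0,0.1],[[0,0,0],0,0.1],[[0,0,0],0,0.1],[[0,0,0],0,0.1],[[-10,0,0],0,0.1]]' | sed -n '2p;4,5p'
python3 -m handwheel '[[[-40,0,0],0,0.1],[[-80,0,0],0,0],[[-120,0,0],0,-1],[[-120,0,0],0,-1],[[-120,0,0],0,-1]]' | sed -n '2p;5p'
python3 go.py 655.8 -111.3 120 -79.8
python3 - <<'E'
from h import *
snap("wrist","w11")
E
```

```text
ee_pos: [0.4765, 0.2692, 0.0216]
force: [-0.2, 0.2, -0.0]
ee_pos: [0.4762, 0.269, 0.0311]
force: [0.1, 0.9, -0.1]
grip_width: 0.0416
ee_pos: [0.4793, 0.2699, 0.152]
grip_width: 0.0676
t 23.65 pos [479.3 269.9 152. ] jaw -79.8 tilt [0.002 0.024] w 67.6 F [ 0.4 -0.7 -1.2] q [0.44 0.38 1.58 0.   1.21 1.84]
  to [ 655.8 -111.3  120. ] shift [  30.3  406.4 -107. ] spin -0.0
```

View pics/w11.png

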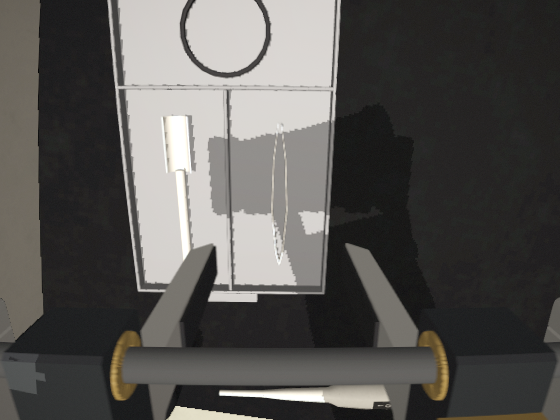

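Scoop (182,185) and tweezers (280,195) are flat in their bays. Now the weighing bottle.

```bash
python3 -m handwheel '[[[0,40,-10],0,-1],[[0,80,-21],0,-1],[[0,120,-32],0,-1],[[0,160,-42],0,-1],[[0,200,-53],0,-1]]' | head -2
python3 -m handwheel '[[[5,40,-10],0,-1],[[10,80,-21],0,-1],[[15,120,-32],0,-1],[[20,160,-42],0,-1],[[25,200,-53],0,-1]]' | head -2
python3 -m handwheel '[[[0,0,0],0,-1],[[0,0,0],0,-1],[[0,0,0],0,-1],[[0,0,0],0,-1],[[0,0,0],0,-1]]' | head -2
python3 go.py 655.8 -111.3 37 -79.8
python3 - <<'E'
from h import *
p,d,E,K=snap("wrist","w12");X=cloud(p,d,E,K)
for lo,hi in((.005,.03),(.035,.047),(.05,.062)):
    m=((X>(.6,-.16,lo))&(X<(.71,-.065,hi))).all(2)&(d>0);P=X[m]
    if len(P): print(m.sum(),P.min(0).round(4),P.max(0).round(4),P.mean(0).round(4),cv2.minEnclosingCircle((P[:,:2]*1000).astype(np.float32)))
E
```

```text
time_s: 24.2
ee_pos: [0.5661, 0.0805, 0.1484]
time_s: 24.7
ee_pos: [0.6527, -0.1086, 0.1202]
time_s: 25.2
ee_pos: [0.6527, -0.1077, 0.1206]
t 25.2 pos [ 652.7 -107.7  120.6] jaw -79.7 tilt [0.001 0.031] w 94.2 F [0.2 0.7 0.1] q [-0.21  0.65  1.25 -0.01  1.27  1.18]
  to [ 655.8 -111.3   37. ] shift [83.5  4.  -5. ] spin 0.001
239 [ 0.6597 -0.123   0.0051] [ 0.6759 -0.0894  0.0271] [ 0.6729 -0.1045  0.015 ] ((663.5684814453125, -106.22596740722656), 17.236263275146484)
2289 [ 0.636  -0.1286  0.0355] [ 0.6782 -0.087   0.0469] [ 0.6592 -0.1074  0.0416] ((657.0912475585938, -107.6032485961914), 21.16704750061035)
365 [ 0.6498 -0.1149  0.0524] [ 0.6646 -0.1004  0.0591] [ 0.6584 -0.1074  0.0562] ((657.3035278320312, -107.72701263427734), 7.5585551261901855)
```

The wrist camera gives the weighing bottle at (657.1, -107.6), against about (656, -111) from scene and side. I use (656.8, -109), which the jaws tolerate.

```bash
python3 -m handwheel '[[[0,2,-6],0,-1],[[25,2,-6],0,-1],[[50,2,-6],0,-1],[[75,2,-6],0,-1],[[83,2,-6],0,-1]]' | sed -n '2p;4p'
python3 -m handwheel '[[[0,0,0],0,1],[[0,0,0],0,1],[[0,0,0],0,1],[[0,0,0],0,1],[[0,0,0],0,1]]' 10 | sed -n '2p;4,5p'
python3 -m handwheel '[[[0,0,0],0,1],[[0,0,0],0,1],[[0,0,0],0,1],[[0,0,0],0,1],[[0,0,0],0,1]]' 20 | sed -n '2p;4,5p'
python3 go.py 655.8 -109 37 -79.8
```

```text
ee_pos: [0.6555, -0.1089, 0.0348]
force: [0.1, -0.3, -0.3]
ee_pos: [0.6558, -0.109, 0.0356]
force: [0.5, 0.0, -0.2]
grip_width: 0.0577
ee_pos: [0.656, -0.109, 0.0358]
force: [-0.2, -0.5, 2.8]
grip_width: 0.0402
t 26.75 pos [ 656.  -109.    35.8] jaw -79.7 tilt [0.    0.033] w 40.2 F [-0.2 -0.5  2.8] q [-0.21  0.75  1.28 -0.01  1.13  1.18]
  to [ 655.8 -109.    37. ] shift [-1.2 -0.   0.2] spin 0.001
```

```bash
python3 -m handwheel '[[[-15,0,0],0,1],[[-40,0,0],0,1],[[-65,0,0],0,1],[[-85,0,0],0,1],[[-90,0,0],0,1]]' | sed -n '2p;5p'
python3 go.py 600.9 336 125 -79.8
```

```text
ee_pos: [0.6599, -0.1085, 0.1292]
grip_width: 0.0402
t 27.25 pos [ 659.9 -108.5  129.2] jaw -79.7 tilt [0.002 0.029] w 40.2 F [ 0.3  0.5 -0.5] q [-0.21  0.66  1.21 -0.01  1.3   1.18]
  to [600.9 336.  125. ] shift [   2.7 -447.9  -21.3] spin 0.001
```

```bash
python3 -m handwheel '[[[0,-25,-1],0,1],[[0,-65,-3],0,1],[[0,-105,-5],0,1],[[0,-145,-7],0,1],[[0,-185,-9],0,1]]' | sed -n '2p;5p'
python3 -m handwheel '[[[0,-40,-2],0,1],[[0,-80,-4],0,1],[[0,-120,-6],0,1],[[0,-155,-8],0,1],[[0,-180,-9],0,1]]' | sed -n '2p;5p'
python3 go.py 600.9 336 125 -79.8
```

```text
ee_pos: [0.635, 0.0766, 0.1281]
grip_width: 0.0403
ee_pos: [0.6109, 0.2575, 0.1269]
grip_width: 0.0401
t 28.25 pos [610.9 257.5 126.9] jaw -79.7 tilt [0.002 0.031] w 40.1 F [-0.9 -0.1 -0.4] q [0.34 0.65 1.23 0.   1.29 1.73]
  to [600.9 336.  125. ] shift [  1.6 -79.1  -4.3] spin 0.002
```

```bash
python3 -m handwheel '[[[0,-30,-1],0,1],[[0,-60,-3],0,1],[[0,-79,-4],0,1],[[0,-79,-4],0,1],[[0,-79,-4],0,1]]' | sed -n '2p;5p'
python3 go.py 600 336 45 -79.8
python3 - <<'E'
from h import *
p,d,E,K=snap("wrist","w13");X=cloud(p,d,E,K)
m=((X>(.55,.29,.06))&(X<(.66,.38,.2))).all(2)&(d>0);P=X[m]
print(m.sum(),P.min(0).round(4),P.max(0).round(4))
E
```

```text
ee_pos: [0.6007, 0.3354, 0.1262]
grip_width: 0.0401
t 28.75 pos [600.7 335.4 126.2] jaw -79.7 tilt [0.002 0.032] w 40.1 F [-0.2  0.1 -0.6] q [0.45 0.71 1.14 0.01 1.33 1.84]
  to [600. 336.  45.] shift [81.2 -0.9 -2. ] spin 0.002
13619 [0.5807 0.3053 0.0916] [0.6232 0.3698 0.2   ]
```

```bash
python3 -m handwheel '[[[25,-1,-2],0,1],[[50,-1,-2],0,1],[[70,-1,-2],0,1],[[80,-1,-2],0,1],[[81,-1,-2],0,1]]' | sed -n '2p;4,5p'
python3 -m handwheel '[[[2,0,0],0,1],[[3,0,0],0,1],[[4,0,0],0,1],[[4,0,0],0,1],[[4,0,0],0,1]]' | sed -n '2p;4,5p'
python3 go.py 600 336 39 -79.8
```

```text
ee_pos: [0.6001, 0.3345, 0.0443]
force: [-0.6, -0.1, -0.5]
grip_width: 0.0402
ee_pos: [0.6, 0.3346, 0.0406]
force: [0.9, -0.3, -0.3]
grip_width: 0.0401
t 29.8 pos [600.  334.6  40.6] jaw -79.8 tilt [0.003 0.033] w 40.1 F [ 0.9 -0.3 -0.3] q [0.45 0.8  1.2  0.01 1.18 1.84]
  to [600. 336.  39.] shift [ 1.6 -1.4 -0.3] spin 0.001
```

```bash
python3 -m handwheel '[[[1,0,0],0,1],[[1.5,0,0],0,1],[[1.5,0,0],0,1],[[1.5,0,0],0,0.3],[[1.5,0,0],0,-1]]' | sed -n '2p;4,5p'
python3 -m handwheel '[[[0,0,0],0,-1],[[0,0,0],0,-1],[[0,0,0],0,-1],[[0,0,0],0,-1],[[0,0,0],0,-1]]' | tail -1
python3 -m handwheel '[[[-35,0,0],0,-1],[[-75,0,0],0,-1],[[-115,0,0],0,-1],[[-150,0,0],0,-1],[[-150,0,0],0,-1]]' | sed -n '2p'
python3 go.py 520 100 220 -79.8
```

```text
ee_pos: [0.6, 0.3346, 0.0392]
force: [0.1, -0.3, -1.0]
grip_width: 0.0451
grip_width: 0.0848
ee_pos: [0.6063, 0.3366, 0.1952]
t 31.3 pos [606.3 336.6 195.2] jaw -79.8 tilt [0.    0.024] w 93.9 F [-0.3 -0.   0.9] q [0.45 0.66 1.05 0.01 1.45 1.84]
  to [520. 100. 220.] shift [-21.6 217.5 127.6] spin 0.001
```

Move back clear of the trays, then do the final check with numbers and one composite view.

```bash
python3 -m handwheel '[[[-5,40,25],0,-1],[[-10,85,50],0,-1],[[-15,130,75],0,-1],[[-20,175,100],0,-1],[[-20,217,127],0,-1]]' | sed -n '2,4p'
python3 - <<'E'
from h import *
S=snap("scene","s9");T=snap("side","d9")
for nm,D,c in(("scene",S,None),("side",T,None)):
    p,d,E,K=D;X=cloud(*D)
    for o,lo,hi in(("weigh",(.55,.29,.036),(.66,.39,.07)),("dropper",(.55,-.34,.03),(.66,-.24,.15)),("petri",(.62,-.05,.008),(.72,.05,.02)),("orange",(.71,.16,.03),(.8,.24,.15))):
        m=((X>lo)&(X<hi)).all(2)&(d>0);P=X[m]
        if len(P)>5: print(nm,o,m.sum(),P.min(0).round(3),P.max(0).round(3))
a=S[0][235:345,145:285];b=T[0][200:345,190:390]
cv2.imwrite("pics/final.png",np.hstack([cv2.resize(a,(400,314)),cv2.resize(b,(400,314))]))
E
```

```text
ee_pos: [0.5214, 0.1035, 0.2181]
eef_rot: [0.02, 1.547, -2.943]
force: [0.2, -0.4, 0.2]
scene weigh 158 [0.581 0.313 0.036] [0.626 0.356 0.062]
scene dropper 219 [ 0.577 -0.312  0.034] [ 0.624 -0.265  0.142]
scene petri 15 [ 0.623 -0.031  0.009] [0.705 0.017 0.018]
scene orange 280 [0.731 0.182 0.03 ] [0.773 0.226 0.138]
side weigh 84 [0.578 0.309 0.036] [0.616 0.347 0.061]
side dropper 954 [ 0.577 -0.316  0.03 ] [ 0.624 -0.281  0.14 ]
side petri 254 [ 0.634 -0.035  0.008] [0.692 0.029 0.018]
side orange 452 [0.728 0.171 0.03 ] [0.773 0.212 0.138]
```

View pics/final.png

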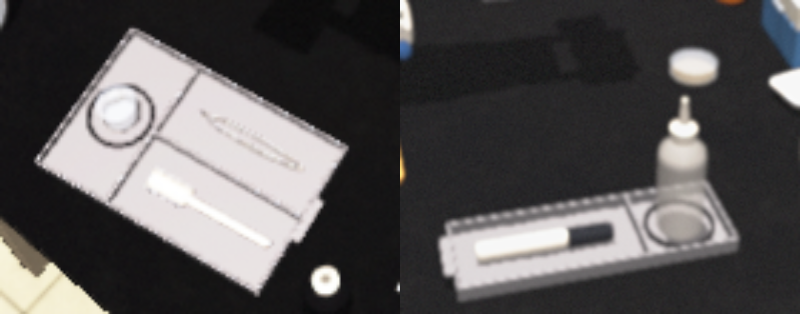

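The final view shows all five parts in place, with the bottles inside their rings at (120,110) and (680,190). The petri dish has not moved.

```bash
python3 -c "
from station import *
print(hand_in())"
```

```text
the job is handed in; nothing more can be done
None
```

Both kits are made up and the job is handed in, at about 32 s of robot time out of the 131 s allowed.

- **Sampling kit:** the marker is flat in the long bay. The grey dropper bottle stands upright in the ring, with its top at about 141 mm against the 140 mm expected.
- **Weighing kit:** the scoop is flat in the left bay and the tweezers in the right. The weighing bottle stands upright in the ring, with its top at about 61 mm as expected.
- **Left alone:** the petri dish measures the same as before, and I went near neither the black nor the orange bottle.

Three checks were less than clean:

- **Camera disagreement:** the wrist camera and the fixed cameras disagreed by about 3 mm on the weighing bottle's position. I used a point between them, which the jaws could absorb.
- **Contact force:** the scoop met the tray floor with a brief contact of about 33 N in total (27 N upward), which dropped to zero before release.
- **Tool tilt:** the tool gradually tilted by up to about 2° over the moves. The last pictures showed no effect on the parts.

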